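Stack the capped flue pipes as a pyramid in the tool chest's tray

TASK

Stow the three fat flue pipes as a pyramid in the open bay of the tool tray. First press the sliding divider home so that the two pipes lying in the bay are closed up tight between it and the stop plate at the box end: stop when you feel the row go solid, without ramming the thin pipes. Then roll the third pipe off the lid and over the nearer pipe so that it settles in the groove between those two, straight and with its ends roughly level with theirs, and leave the jar and the tape measure on the lid where they stand.

Things in the scene. Friction and masses are not known exactly. Their poses are not given: they have to be found in the camera images.
- tray: fixed grey steel tray, 690 mm along own y, 260 mm along own x; origin on the worktop under it, z up. y = +20 to +330 mm is a closed box, its flat hinged lid's top 108 mm up. y = -360 to +20 mm is an open bay: floor 3 mm up, lips 28 mm high at x = +-130 and y = -360 mm. At the bay's box end a screwed-down stop plate, 72 mm high, faces the pipes; where it is set varies: see lid_edge
- lid_edge (a point): middle of the lid's straight edge over the bay, at tray x = 0, y = +20 mm, 108 mm up; axes as the tray's. The stop plate's face stands 10 to 26 mm out from it (tray -y), not measured: feel for it. The third pipe is rolled over this edge towards tray -y; it first dips into the false groove between edge and nearer pipe, which is not its place
- divider (a joint): sliding divider across the bay. Value in m: its face towards the pipes lies at tray y = -0.285 + value; grows as it is pushed towards the box (tray +y). It slides stiffly (about 8 N all the way) and stays where left. Once the row is solid the push rises steeply: some 15 to 20 N in all sets it tight, 40 N would be ramming
- divider_face (a point): middle of the divider's face, 45 mm up. Upright plate 230 mm wide (tray x), 8 mm thick, top 79 mm up; push its back, 8 mm behind this point (tray -y). On its top a black finger tab 70 wide, 12 thick, to 111 mm up; behind it a foot 8 mm high reaching 53 mm back and gussets 100 mm either side
- pipe_1_mid (a point): centre of one of the two pipes lying in the bay: rigid white steel pipe with black end caps, 100 mm across and 180 mm long, about 0.45 kg (0.3 to 0.65), too fat to be gripped, free to roll; own x is the pipe's axis, roughly along tray x
- pipe_2_mid (a point): centre of the other pipe lying in the bay, of the same make; either one may be nearer the box
- top_pipe_mid (a point): centre of the third pipe, of the same make, lying on the lid; own x is the pipe's axis, roughly along tray x. Behind it (tray +y) the lid is clear for 65 mm or more
- spacer_jar: bystander: glass jar of tile spacers, 62 mm across, 66 mm high, standing on the lid's far (+y) end on tray +x; origin under its centre
- tape_measure: bystander: black tape measure 62 x 34 x 60 mm standing on the lid's far (+y) end on tray -x; origin under its centre
Mind the look-alikes: they are no part of the job. Leave any brown look-alike of the part that bears top_pipe_mid alone.

How it is judged:
By the outcome, as a careful person would: the job done as asked, in the order asked, and still so for the second after the job is handed in, with the robot touching nothing.
It also fails if it takes over 58 s, if anything falls off the work surface, if the arm or the gripper's body presses on something with over 40 N, if the wrist force passes 120 N, or if a joint passes its speed limit or range.

ROBOT

A 6-joint arm with a two-finger parallel gripper is mounted at the origin on the work surface. World frame = base frame: x ahead of the robot, y to its left, z up, the work surface at z = 0. Lengths are in mm, angles in rad, forces in N, time in s.
With the tool pointing down it reaches from about 350 to 725 mm from the base axis. Payload 6 kg.
Tool frame: the origin (TCP) lies at the very end of the fingers, on their centre line; the grasp point (between the pads) lies 19 mm behind it; z points along the fingers, y is the line along which they close (so a half turn about z gives the same grasp; the last joint's range is limited). The gripper opens to 85 mm and grips with 20 to 120 N. Pads are 22 mm wide; open, the fingers measure 114 mm over their backs; the gripper's body (76 mm by 85 mm) begins 54 mm behind the grasp point. The pads swing forward as they close: fully open they stand 13 mm farther back than shut.
Start: joints at [1.586, 0.04, 0.085, 0, -1.615, -0.334], TCP at [188.03, 569.753, 231.261] pointing down, gripper open.
Joint ranges: [-2.56, 2.56], [-1.29, 2.01], [-1.08, 1.49], [-3.29, 1.98], [-2.81, -0.18], [-2.99, 2.99]. Speed limits (rad/s): [2.57, 2.57, 3.01, 3.14, 3.14, 3.14].

INTERFACE

Orientations are given as [roll, pitch, yaw] about the fixed x, y, z axes, in that order (R = Rz(yaw) Ry(pitch) Rx(roll)).
In Python, from rig import get_state, read_camera, hand_in gives the robot as it stands.
- The arm moves only by the shell command python3 -m crank 'ROWS' [OPENING] [FORCE]. ROWS is JSON, a list of rows, each a list of 2 entries, a list of its own where there are three numbers: the shift along the tool's x, y, z in mm, then the turn, a rotation vector about the tool's x, y, z in rad. In form: [[[dx, dy, dz], [rx, ry, rz]], ...]. A call has 1 to 10 rows; each row shifts and turns the commanded pose from where the row before left it, along the tool's axes as they then stand; what a row does not reach is not made up. A row lasts 1/10 s, in which the tool goes at most 50 mm and 8.59 degrees, less where a joint would pass 70% of its speed; a pose out of reach is approached as far as the arm can. A call is refused whole if a number of a shift passes 50 or a number of a turn 0.15, either way. A call with a gripper value outside its range is refused whole. OPENING is the opening, from 0 (shut) to 1 (fully open), set as the call begins (- or left out, the last holds). The fingers move at their own pace and stop on an object; FORCE is the grip in N (left out, the last holds). Time passes only in rows, so rows that do not move let the fingers close. It gives the time, the measured TCP pose, the force, the opening and the grip force at its end, in the units of the state.
- get_state(): the state, without advancing time (a new reading comes with each control period).
- read_camera(name): name is "scene" or "top"; returns a dict with "image" (384x512x3 uint8, blue, green, red), "fovy" (degrees; the focal length in pixels is half the picture's height over the tangent of half this angle, whatever the lens; pixels are square), "cx", "cy" (the principal point, pixels), "distortion" ([k1, k2, p1, p2, k3] as OpenCV has them; the pictures are not rectified), "world_from_camera" (4x4, takes a point from camera to world coordinates). Camera axes: x right, y up, looking along -z (the intrinsics and any distortion apply to the point x, -y, -z); pixel columns grow to the right and rows downward; lengths in mm; the calibration is good to about 2 mm. A picture is of the moment at which its call begins. There is no depth.
- hand_in(): hands the job in; it is judged then, once.
The state is a dict: "t": time; "joint_pos": joint angles; "dq": joint speeds; "joint_torque": joint torques, N m; "tcp_pos": TCP position; "eef_rot": TCP orientation; "force": force on the tool from outside, world axes, zero at the start; "moment": the same for the moment, N m; "finger_gap": finger opening in mm; "grip_force": force on a finger pad.
Only numpy, scipy, OpenCV 4.12 (cv2) and the standard library are available. Lean on these libraries where they do the work, as an engineer would, in place of code of your own. Each camera call takes 0.05 s, during which the arm holds its last target. There are 200 camera calls.

## Working session

There is one attempt and no reset: what is moved stays moved. The work goes in short steps, Python scripts to look and compute and a shell command to move; the robot and the scene stay as the last step left them, time stands still between calls to the robot, and variables do not carry over. Pictures are saved under pics/ and viewed, at most 10 in all, crops included, and the job is handed in when it is done.

```bash
ls; mkdir -p pics; python3 - <<'E'
from rig import *
import cv2,pickle
s=get_state();print({k:s[k] for k in("t","tcp_pos","eef_rot","force","finger_gap")})
for n in("scene","top"):
    c=read_camera(n);pickle.dump(c,open(f"pics/{n}0.pkl","wb"));cv2.imwrite(f"pics/{n}0.png",cv2.resize(c["image"],(800,600)))
    print(n,c["fovy"],c["cx"],c["cy"],c["distortion"],c["world_from_camera"])
E
```

```text
pics
{'t': 0.0, 'tcp_pos': array([187.8878271 , 569.48686828, 230.30109056]), 'eef_rot': array([ 3.13986597e+00, -1.43062099e-04, -3.18792353e-01]), 'force': array([-0.68297362,  0.11643909, -0.14765832]), 'finger_gap': 85.05244887685355}
scene 50.56478736618069 259.2932547493623 199.6107181291406 [-0.0216087  0.         0.         0.         0.       ] [[ 6.13018804e-01 -4.21761224e-01  6.68075906e-01  1.09861032e+03]
 [ 7.89687926e-01  3.53326096e-01 -5.01551243e-01 -4.56773102e+02]
 [-2.45137859e-02  8.35031820e-01  5.49655287e-01  6.59491961e+02]
 [ 0.00000000e+00  0.00000000e+00  0.00000000e+00  1.00000000e+00]]
top 52.776035768596934 254.4902245875894 198.23055383652957 [-0.01346456  0.          0.          0.          0.        ] [[-2.67159427e-02  9.91817795e-01 -1.24834772e-01  3.42739787e+02]
 [-9.99465635e-01 -2.88548636e-02 -1.53571036e-02  1.32699592e+01]
 [-1.88335390e-02  1.24357785e-01  9.92058687e-01  1.21683920e+03]
 [ 0.00000000e+00  0.00000000e+00  0.00000000e+00  1.00000000e+00]]
```

View pics/scene0.png

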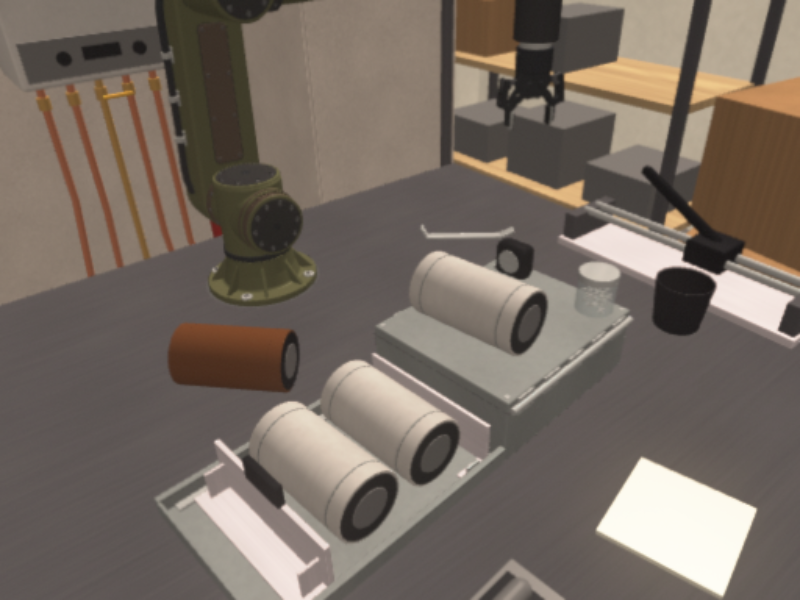

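View pics/top0.png

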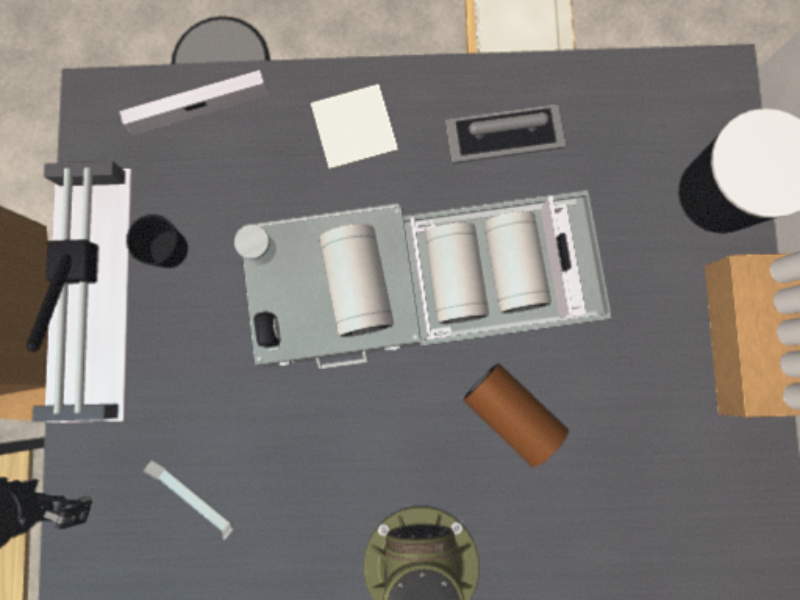

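The top view shows three white pipes. The third lies on the lid at (355,278), and two lie in the bay at (457,272) and (517,260). The brown look-alike at (516,415) gets left alone. The divider tab is at (563,252), the jar at (252,241) and the tape measure at (266,329).

```bash
cat > h.py <<'E'
import numpy as np,cv2,pickle
def cam(c):
    f=192/np.tan(np.radians(c["fovy"]/2));return np.array([[f,0,c["cx"]],[0,f,c["cy"]],[0,0,1]]),np.array(c["distortion"]),np.array(c["world_from_camera"])
def back(c,px,z,s=1.5625):  # pixel in enlarged picture -> world at height z
    K,d,T=cam(c);u=cv2.undistortPoints(np.array([[px]],float)/s,K,d)[0,0]
    r=T[:3,:3]@[u[0],-u[1],-1];o=T[:3,3];return o+r*(z-o[2])/r[2]
def proj(c,P,s=1.5625):
    K,d,T=cam(c);p=(np.atleast_2d(P)-T[:3,3])@T[:3,:3];p=p*[1,-1,-1]
    return cv2.projectPoints(p,np.zeros(3),np.zeros(3),K,d)[0][:,0]*s
E
python3 - <<'E'
from h import *
c=pickle.load(open("pics/top0.pkl","rb"))
b=lambda n,p,z:print(n,back(c,p,z).round(0))
for p in [(243,226),(255,362),(401,206),(418,343)]:b("lid",p,108)
for p in [(589,192),(609,317)]:b("bay",p,28)
for n,p in[("top",(355,280)),]:b(n,p,190)
for n,p in[("p1",(457,272)),("p2",(518,260))]:b(n,p,85)
b("divtab",(563,252),111)
b("divtop",(548,198),79);b("jar",(252,241),174)
im=c["image"]
cv2.imwrite("pics/crop1.png",cv2.resize(im[110:250,250:400],(800,747),interpolation=cv2.INTER_CUBIC)[:600])
cv2.imwrite("pics/crop1.png",cv2.resize(im[115:225,255:400],(800,607),interpolation=cv2.INTER_CUBIC)[:600])
E
```

```text
lid [650. 319. 108.]
lid [393. 295. 108.]
lid [680.  19. 108.]
lid [420.  -5. 108.]
bay [ 721. -362.   28.]
bay [ 466. -384.   28.]
top [526. 101. 190.]
p1 [554. -84.  85.]
p2 [ 574. -200.   85.]
divtab [ 581. -280.  111.]
divtop [ 695. -266.   79.]
jar [604. 284. 174.]
```

View pics/crop1.png

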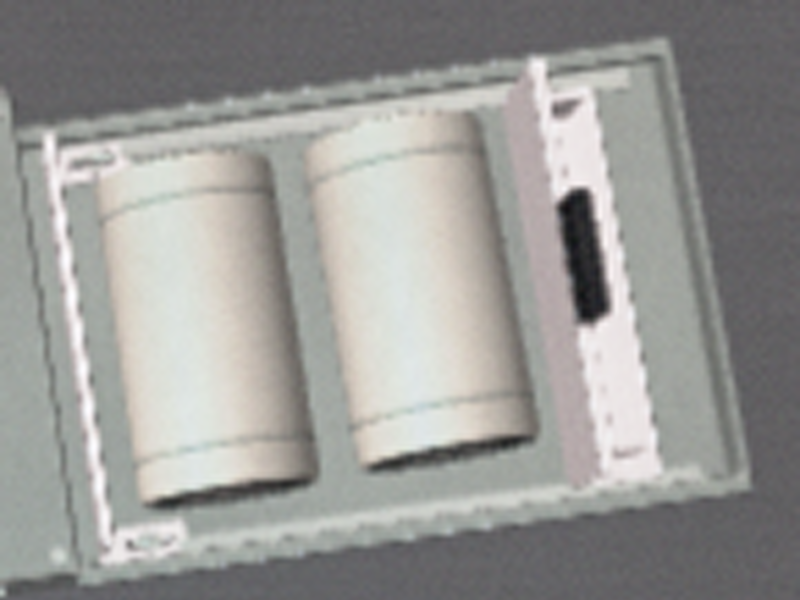

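```bash
python3 - <<'E'
from h import *
from scipy.optimize import least_squares
c=pickle.load(open("pics/top0.pkl","rb"))
px=np.array([(243,226),(255,362),(401,206),(418,343),(589,192),(609,317)],float)
m=np.array([(130,330,108),(-130,330,108),(130,20,108),(-130,20,108),(130,-360,28),(-130,-360,28)],float)
def w(q,m):
    a=q[2];R=np.array([[np.cos(a),-np.sin(a)],[np.sin(a),np.cos(a)]]);m=np.atleast_2d(m);return np.c_[m[:,:2]@R.T+q[:2],m[:,2]]
r=least_squares(lambda q:(proj(c,w(q,m))-px).ravel(),[552,-13,.1],loss="soft_l1")
q=r.x;print(q,r.fun.round(1));np.save("q.npy",q)
def t(P):a=q[2];return (np.array([[np.cos(a),np.sin(a)],[-np.sin(a),np.cos(a)]])@(P[:2]-q[:2])).round(0)
C=lambda x,y:(( x/5.517+255)*1.5625,(y/5.517+115)*1.5625)
for n,p,z in[("p1far",C(183,152),103),("p1near",C(226,496),90),("p2far",C(392,112),103),("p2near",C(447,450),90),("topfar",(347,227),208),("topnear",(363,330),195),
 ("divface top far",C(530,68),79),("tab a",C(575,190),111),("tab b",C(597,322),111),("foot back",C(660,475),11),("jar",(252,241),174),("tape",(266,320),168)]:
    P=back(c,p,z);print(n,P.round(0),t(P))
E
```

```text
[ 5.54831910e+02 -1.57664890e+01  1.02267136e-01] [-3.7  0.1 -2.2  0.8  0.7 -1.3  2.  -2.1 -0.6  0.1  1.7  1.7]
p1far [646. -73. 103.] [ 84. -66.]
p1near [461. -90.  90.] [-101.  -64.]
p2far [ 664. -186.  103.] [  91. -180.]
p2near [ 483. -208.   90.] [ -92. -184.]
topfar [615. 112. 208.] [ 73. 121.]
topnear [438.  89. 195.] [-105.  116.]
divface top far [ 693. -267.   79.] [ 112. -264.]
tab a [ 616. -279.  111.] [  34. -268.]
tab b [ 545. -286.  111.] [ -37. -268.]
foot back [ 475. -343.   11.] [-113. -317.]
jar [604. 284. 174.] [ 80. 294.]
tape [463. 261. 168.] [-63. 284.]
```

```bash
cat >> h.py <<'E'
def rel(x,y,z):
    "tool-axes shift from the measured pose to tray point x,y,z; and the turn"
    from rig import get_state
    from scipy.spatial.transform import Rotation as R
    q=np.load("q.npy");s=get_state();a=q[2]
    P=np.array([q[0]+x*np.cos(a)-y*np.sin(a),q[1]+x*np.sin(a)+y*np.cos(a),z])
    M=R.from_euler("xyz",s["eef_rot"]).as_matrix()
    G=R.from_euler("xyz",[np.pi,0,a-np.pi/2]).as_matrix()
    cur=np.array(s["tcp_pos"])-[*q[:2],0]
    tr=[cur[0]*np.cos(a)+cur[1]*np.sin(a),-cur[0]*np.sin(a)+cur[1]*np.cos(a),cur[2]]
    print("t",round(s["t"],2),"tray",np.round(tr,1),"shift",np.round(M.T@(P-s["tcp_pos"]),1),"turn",R.from_matrix(M.T@G).as_rotvec().round(3),"F",np.round(s["force"],1),"world",P.round(0))
E
python3 -m crank '[[[0,0,-8],[0,0,0.144]],[[0,0,-8],[0,0,0.144]],[[0,0,-8],[0,0,0.144]],[[0,0,-8],[0,0,0.144]],[[0,0,-8],[0,0,0.144]],[[0,0,-8],[0,0,0.144]],[[0,0,0],[0,0,0.144]],[[0,0,0],[0,0,0.144]],[[0,0,0],[0,0,0]]]' 0 30
python3 -c "
from h import *;rel(-58,-315,270);rel(-58,-315,55)"
```

```text
t: 1.0
tcp_pos: [187.9, 569.7, 278.7]
eef_rot: [3.141, -0.001, -1.472]
force: [-0.4, 0.3, 0.6]
finger_gap: -0.1
grip_force: 0.0
t 1.0 tray [-305.2  619.8  278.7] shift [ 933.9 -250.5    9.5] turn [ 0.    -0.001 -0.004] F [-0.4  0.3  0.6] world [ 529. -335.  270.]
t 1.0 tray [-305.2  619.8  278.7] shift [ 933.7 -250.6  224.5] turn [ 0.    -0.001 -0.004] F [-0.4  0.3  0.6] world [ 529. -335.   55.]
```

```bash
python3 -m crank '[[[40,-12,0],[0,0,0]],[[45,-12,0],[0,0,0]],[[45,-12,0],[0,0,0]],[[45,-12,0],[0,0,0]],[[45,-12,0],[0,0,0]],[[45,-12,0],[0,0,0]],[[45,-12,0],[0,0,0]],[[45,-12,0],[0,0,0]],[[45,-12,0],[0,0,0]],[[45,-12,0],[0,0,0]]]' >/dev/null
python3 -m crank '[[[45,-12,0],[0,0,0]],[[45,-12,0],[0,0,0]],[[45,-12,0],[0,0,0]],[[45,-12,0],[0,0,0]],[[45,-12,0],[0,0,0]],[[45,-12,0],[0,0,0]],[[45,-12,0],[0,0,0]],[[45,-12,0],[0,0,0]],[[40,-12,0],[0,0,0]],[[0,0,0],[0,0,0]]]'
python3 -c "
from h import *;rel(-58,-315,55)"
```

```text
t: 3.0
tcp_pos: [499.5, -251.8, 276.2]
eef_rot: [3.136, 0.001, -1.471]
force: [-0.1, 0.5, -0.5]
finger_gap: -0.5
grip_force: 0.0
t 3.0 tray [ -79.2 -229.2  276.2] shift [ 86.  -22.6 221. ] turn [ 0.005  0.001 -0.003] F [-0.1  0.5 -0.5] world [ 529. -335.   55.]
```

```bash
python3 -m crank '[[[43,-11,0],[0,0,0]],[[43,-11,0],[0,0,0]],[[0,0,40],[0,0,0]],[[0,0,40],[0,0,0]],[[0,0,40],[0,0,0]],[[0,0,40],[0,0,0]],[[0,0,35],[0,0,0]],[[0,0,25],[0,0,0]],[[0,0,0],[0,0,0]]]'
python3 - <<'E'
from h import *;rel(-58,-315,55)
from rig import read_camera
c=read_camera("top");cv2.imwrite("pics/t1.png",cv2.resize(c["image"][105:235,240:410],(800,612),interpolation=cv2.INTER_CUBIC)[:600])
E
```

```text
t: 3.9
tcp_pos: [527.2, -330.0, 54.5]
eef_rot: [3.135, 0.004, -1.468]
force: [-0.1, -0.3, -0.7]
finger_gap: 0.1
grip_force: 0.0
t 3.9 tray [ -59.6 -309.7   54.5] shift [ 5.3 -1.5 -0.5] turn [0.007 0.004 0.001] F [-0.1 -0.3 -0.7] world [ 529. -335.   55.]
```

View pics/t1.png

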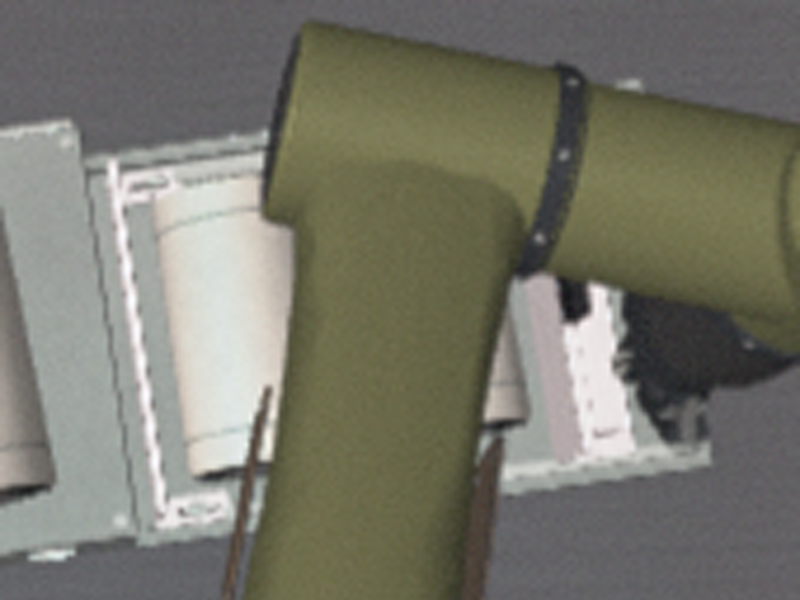

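The gripper sits behind the divider at (680,360) and is clear of it. I'll push now, slowly.

```bash
python3 -m crank '[[[-8,0,0],[0,0,0]],[[-6,0,0],[0,0,0]],[[-4,0,0],[0,0,0]],[[-3,0,0],[0,0,0]],[[-3,0,0],[0,0,0]],[[-3,0,0],[0,0,0]],[[-3,0,0],[0,0,0]]]'
python3 -m crank '[[[-4,0,0],[0,0,0]],[[-4,0,0],[0,0,0]],[[-4,0,0],[0,0,0]],[[-4,0,0],[0,0,0]]]'
python3 -m crank '[[[-4,0,0],[0,0,0]],[[-4,0,0],[0,0,0]],[[-4,0,0],[0,0,0]],[[-4,0,0],[0,0,0]]]';python3 -c "
from h import *;rel(-58,-215,55)"
```

```text
t: 4.65
tcp_pos: [527.6, -303.5, 61.1]
eef_rot: [-3.139, -0.004, -1.472]
force: [2.7, -8.3, -0.1]
finger_gap: 0.1
grip_force: 0.0
t: 5.05
tcp_pos: [525.8, -287.7, 61.1]
eef_rot: [-3.139, -0.004, -1.472]
force: [1.7, -10.0, -1.0]
finger_gap: 0.2
grip_force: 0.0
t: 5.45
tcp_pos: [524.0, -271.8, 61.1]
eef_rot: [-3.139, -0.004, -1.472]
force: [0.3, -8.3, 0.1]
finger_gap: 0.0
grip_force: 0.0
t 5.45 tray [ -56.8 -251.6   61.1] shift [-36.6   1.4   6. ] turn [-0.002 -0.004 -0.003] F [ 0.3 -8.3  0.1] world [ 519. -236.   55.]
```

```bash
python3 -m crank '[[[-4,0,0],[0,0,0]],[[-4,0,0],[0,0,0]],[[-4,0,0],[0,0,0]],[[-3,0,0],[0,0,0]],[[-2,0,0],[0,0,0]],[[-2,0,0],[0,0,0]]]'
for i in 1; do python3 -m crank '[[[-1.5,0,0],[0,0,0]],[[-1.5,0,0],[0,0,0]]]'; done
python3 -m crank '[[[0,0,0],[0,0,0]]]'
```

```text
t: 6.05
tcp_pos: [521.9, -252.9, 61.1]
eef_rot: [-3.14, -0.004, -1.472]
force: [0.5, -8.4, 1.4]
finger_gap: -0.0
grip_force: 0.0
t: 6.25
tcp_pos: [521.6, -249.9, 61.0]
eef_rot: [-3.14, -0.004, -1.472]
force: [-0.1, -8.8, 0.6]
finger_gap: -0.2
grip_force: 0.0
t: 6.35
tcp_pos: [521.6, -249.8, 61.1]
eef_rot: [-3.14, -0.003, -1.471]
force: [-0.4, -7.3, 1.2]
finger_gap: 0.3
grip_force: 0.0
```

```bash
python3 -m crank '[[[-1,0,0],[0,0,0]],[[-1,0,0],[0,0,0]]]'|grep -E "tcp|force: \["
python3 -m crank '[[[-1,0,0],[0,0,0]],[[-1,0,0],[0,0,0]]]'|grep -E "tcp|force: \["
python3 -m crank '[[[-1,0,0],[0,0,0]],[[-1,0,0],[0,0,0]]]'|grep -E "tcp|force: \["
```

```text
tcp_pos: [521.4, -248.1, 61.1]
force: [-0.0, -11.6, -0.2]
tcp_pos: [521.3, -247.7, 61.2]
force: [3.1, -20.6, -2.1]
tcp_pos: [521.2, -247.4, 61.4]
force: [4.6, -28.3, -5.3]
```

Solid: the push rose to 28 N at about -247.5, so I'm backing off now.

```bash
python3 -m crank '[[[3,0,0],[0,0,0]],[[5,0,0],[0,0,0]],[[15,0,0],[0,0,0]],[[20,0,0],[0,0,0]],[[0,0,-45],[0,0,0]],[[0,0,-45],[0,0,0]],[[0,0,-45],[0,0,0]],[[0,0,-45],[0,0,0]],[[0,0,-45],[0,0,0]],[[0,0,0],[0,0,0]]]' 
python3 -c "
from h import *;rel(-14,205,285)"
```

```text
t: 7.95
tcp_pos: [526.4, -286.6, 292.8]
eef_rot: [-3.131, -0.006, -1.471]
force: [0.1, -0.1, 0.5]
finger_gap: 0.4
grip_force: 0.0
t 7.95 tray [ -56.  -266.5  292.8] shift [-471.6  -40.7    5.4] turn [-0.011 -0.006 -0.002] F [ 0.1 -0.1  0.5] world [520. 187. 285.]
```

```bash
python3 -m crank '[[[-40,-4,0],[0,0,0]],[[-46,-4,0],[0,0,0]],[[-46,-4,0],[0,0,0]],[[-46,-4,0],[0,0,0]],[[-46,-4,0],[0,0,0]],[[-46,-4,0],[0,0,0]],[[-46,-4,0],[0,0,0]],[[-46,-4,0],[0,0,0]],[[-46,-4,0],[0,0,0]],[[-46,-4,0],[0,0,0]]]' 1
python3 -m crank '[[[-8,0,0],[0,0,0]],[[0,0,0],[0,0,0]]]'
python3 - <<'E'
from h import *;rel(-12,200,150)
from rig import read_camera
c=read_camera("scene");pickle.dump(c,open("pics/s2.pkl","wb"));cv2.imwrite("pics/s2.png",cv2.resize(c["image"][130:384,90:430],(800,598),interpolation=cv2.INTER_CUBIC))
c=read_camera("top");pickle.dump(c,open("pics/t2.pkl","wb"));cv2.imwrite("pics/t2.png",cv2.resize(c["image"][100:250,145:400],(800,471),interpolation=cv2.INTER_CUBIC)[:600])
E
```

```text
t: 8.95
tcp_pos: [519.4, 172.7, 284.5]
eef_rot: [-3.141, 0.0, -1.47]
force: [0.8, -0.4, 0.4]
finger_gap: 84.7
grip_force: 0.0
t: 9.15
tcp_pos: [518.6, 180.1, 283.7]
eef_rot: [3.14, -0.0, -1.468]
force: [-0.5, -0.2, -0.0]
finger_gap: 85.7
grip_force: 0.0
t 9.15 tray [-16.  198.5 283.7] shift [ -1.6  -4.2 133.7] turn [ 0.001 -0.     0.001] F [-0.5 -0.2 -0. ] world [522. 182. 150.]
```

View pics/s2.png

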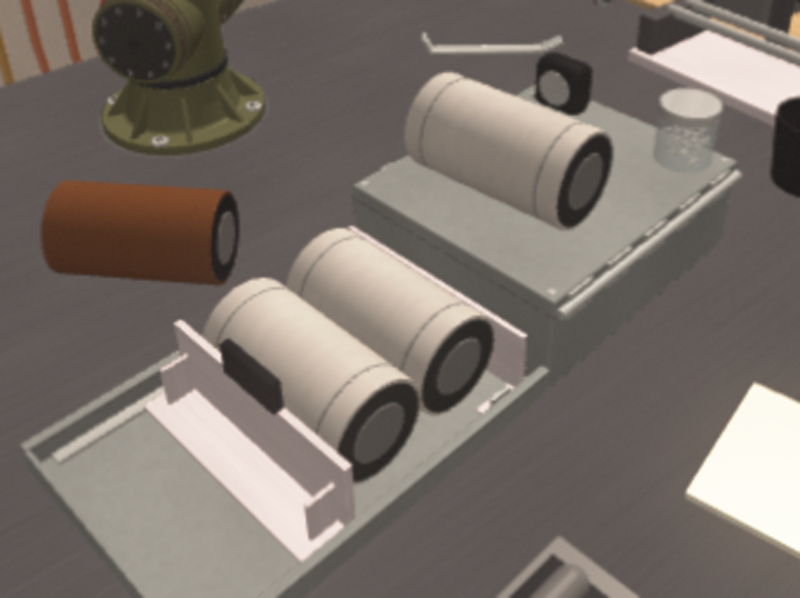

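View pics/t2.png

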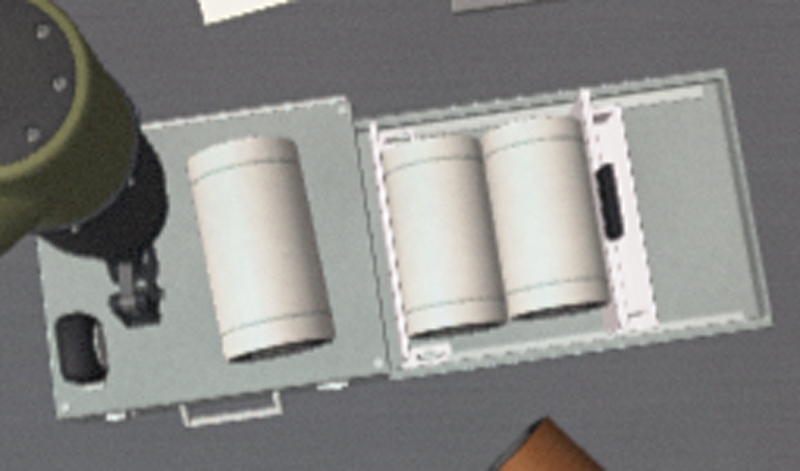

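The row is closed up tight against the stop plate: in the top crop the pipes touch at (490,210) and the divider touches the second pipe. The third pipe is on the lid, centred at (262,248), and is slightly skewed.

```bash
python3 - <<'E'
from h import *
c=pickle.load(open("pics/t2.pkl","rb"));q=np.load("q.npy");a=q[2]
for n,p,z in[("topfar",(242,138),208),("topnear",(281,356),200),("p1far",(432,136),103),("p1near",(458,330),95),("p2far",(530,119),103),("p2near",(560,313),95)]:
    P=back(c,(p[0]/3.137+145,p[1]/3.137+100),z,1);d=P[:2]-q[:2];print(n,np.round([d@[np.cos(a),np.sin(a)],d@[-np.sin(a),np.cos(a)]]))
rel(-12,200,150)
E
```

```text
topfar [ 77. 120.]
topnear [-112.  110.]
p1far [ 84. -50.]
p1near [-100.  -49.]
p2far [  88. -144.]
p2near [ -97. -145.]
t 9.25 tray [-15.9 196.5 284.4] shift [ -3.5  -3.9 134.4] turn [-0.    -0.    -0.002] F [-0.3  0.   0.7] world [522. 182. 150.]
```

```bash
python3 -m crank '[[[0,-2,40],[0,0,0]],[[0,-2,40],[0,0,0]],[[0,0,30],[0,0,0]],[[0,0,20],[0,0,0]],[[0,0,4],[0,0,0]],[[0,0,0],[0,0,0]]]'
python3 -m crank '[[[4,0,0],[0,0,0]],[[4,0,0],[0,0,0]],[[4,0,0],[0,0,0]],[[4,0,0],[0,0,0]]]'; python3 -c "
from h import *;rel(-12,30,150)"
```

```text
t: 9.85
tcp_pos: [523.0, 178.0, 150.7]
eef_rot: [-3.141, -0.001, -1.472]
force: [-0.0, -0.6, 0.6]
finger_gap: 85.5
grip_force: 0.0
t: 10.25
tcp_pos: [524.6, 163.2, 151.1]
eef_rot: [-3.14, 0.001, -1.471]
force: [0.8, 0.6, 1.0]
finger_gap: 85.3
grip_force: 0.6
t 10.25 tray [-11.8 181.1 151.1] shift [ 1.511e+02 -1.000e-01  1.000e+00] turn [-0.001  0.001 -0.002] F [0.8 0.6 1. ] world [540.  13. 150.]
```

```bash
R='[[[0,0,5.5],[0,0,0]],[[0,0,5.5],[0,0,0]],[[0,0,0],[0,0,0]]]'; python3 -m crank '[[[0,0,5.5],[0,0,0]],[[0,0,5.5],[0,0,0]],[[3,0,0],[0,0,0]],[[3,0,0],[0,0,0]],[[3,0,0],[0,0,0]],[[3,0,0],[0,0,0]],[[3,0,0],[0,0,0]],[[3,0,0],[0,0,0]],[[3,0,0],[0,0,0]],[[3,0,0],[0,0,0]]]'
python3 -m crank '[[[3,0,0],[0,0,0]],[[3,0,0],[0,0,0]],[[3,0,0],[0,0,0]],[[3,0,0],[0,0,0]],[[3,0,0],[0,0,0]],[[3,0,0],[0,0,0]],[[3,0,0],[0,0,0]],[[3,0,0],[0,0,0]],[[3,0,0],[0,0,0]],[[3,0,0],[0,0,0]]]'
python3 - <<'E'
from h import *;rel(-12,81,140)
from rig import read_camera
c=read_camera("scene");pickle.dump(c,open("pics/s3.pkl","wb"));cv2.imwrite("pics/s3.png",cv2.resize(c["image"][130:384,90:430],(800,598),interpolation=cv2.INTER_CUBIC))
E
```

```text
t: 11.25
tcp_pos: [526.8, 139.3, 139.4]
eef_rot: [-3.141, 0.0, -1.471]
force: [0.4, -0.7, -0.2]
finger_gap: 85.2
grip_force: 0.0
t: 12.25
tcp_pos: [529.7, 109.3, 139.3]
eef_rot: [-3.142, -0.0, -1.471]
force: [-0.4, 0.5, -0.3]
finger_gap: 85.2
grip_force: 0.1
t 12.25 tray [-12.2 127.  139.3] shift [46.  -0.3 -0.7] turn [-0.    -0.    -0.002] F [-0.4  0.5 -0.3] world [535.  64. 140.]
```

View pics/s3.png

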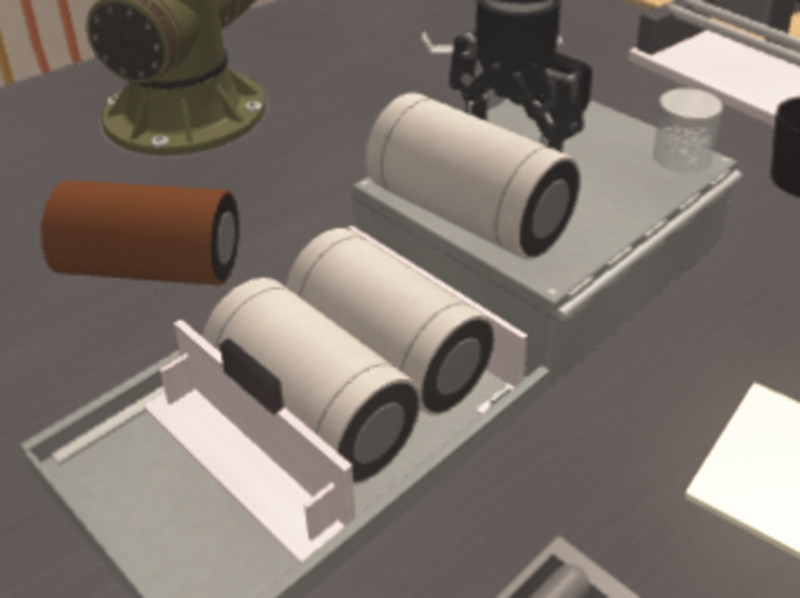

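The fingers are behind the third pipe, which rolls evenly; its +x cap is at (553,210), and the bay caps are at (462,365) and (380,433).

```bash
python3 - <<'E'
from h import *
c=pickle.load(open("pics/s3.pkl","rb"));q=np.load("q.npy");a=q[2]
for n,p,z in[("top",(553,210),158),("p1",(460,370),53),("p2",(380,433),53)]:
    P=back(c,(p[0]/2.353+90,p[1]/2.353+130),z,1);d=P[:2]-q[:2];print(n,np.round([d@[np.cos(a),np.sin(a)],d@[-np.sin(a),np.cos(a)]]))
E
python3 -m crank '[[[3,0,0],[0,0,0]],[[3,0,0],[0,0,0]],[[3,0,0],[0,0,0]],[[3,0,0],[0,0,0]],[[3,0,0],[0,0,0]],[[3,0,0],[0,0,0]],[[3,0,0],[0,0,0]],[[3,0,0],[0,0,0]],[[3,0,0],[0,0,0]],[[3,0,0],[0,0,0]]]'
python3 -m crank '[[[2,0,0],[0,0,0]],[[2,0,0],[0,0,0]],[[2,0,0],[0,0,0]],[[2,0,0],[0,0,0]],[[2,0,0],[0,0,0]],[[2,0,0],[0,0,0]],[[2,0,0],[0,0,0]],[[2,0,0],[0,0,0]],[[2,0,0],[0,0,0]],[[2,0,0],[0,0,0]]]'
python3 -c "
from h import *;rel(-12,11,140)"
```

```text
top [88. 67.]
p1 [ 93. -56.]
p2 [  95. -153.]
t: 13.3
tcp_pos: [532.7, 79.5, 139.3]
eef_rot: [-3.142, -0.0, -1.471]
force: [0.3, 0.0, -0.2]
finger_gap: 85.5
grip_force: 0.0
t: 14.3
tcp_pos: [534.7, 59.6, 139.3]
eef_rot: [3.142, -0.0, -1.471]
force: [-0.8, -0.9, -0.3]
finger_gap: 85.4
grip_force: 0.0
t 14.3 tray [-12.3  77.  139.3] shift [66.  -0.5 -0.7] turn [ 0.    -0.    -0.002] F [-0.8 -0.9 -0.3] world [542.  -6. 140.]
```

```bash
python3 -m crank '[[[2,0,0],[0,0,0]],[[2,0,0],[0,0,0]],[[2,0,0],[0,0,0]],[[2,0,0],[0,0,0]],[[2,0,1],[0,0,0]],[[2,0,1],[0,0,0]],[[2,0,1],[0,0,0]],[[2,0,1],[0,0,0]],[[2,0,1],[0,0,0]],[[2,0,0],[0,0,0]]]'
python3 -m crank '[[[2,0,0],[0,0,0]],[[2,0,0],[0,0,0]],[[2,0,0],[0,0,0]],[[2,0,0],[0,0,0]],[[2,0,0],[0,0,0]],[[2,0,0],[0,0,0]]]'
python3 - <<'E'
from h import *;rel(-12,11,140)
from rig import read_camera
c=read_camera("scene");pickle.dump(c,open("pics/s4.pkl","wb"));cv2.imwrite("pics/s4.png",cv2.resize(c["image"][130:384,90:430],(800,598),interpolation=cv2.INTER_CUBIC))
E
```

```text
t: 15.3
tcp_pos: [536.6, 39.7, 134.1]
eef_rot: [3.141, -0.0, -1.471]
force: [0.7, -0.6, -0.1]
finger_gap: 85.6
grip_force: 0.0
t: 15.9
tcp_pos: [538.1, 28.6, 134.6]
eef_rot: [-3.141, 0.001, -1.47]
force: [-0.5, 6.5, 3.4]
finger_gap: 85.0
grip_force: 3.1
t 15.9 tray [-12.1  45.8 134.6] shift [34.8 -0.2 -5.5] turn [-0.001  0.001 -0.002] F [-0.5  6.5  3.4] world [542.  -6. 140.]
```

View pics/s4.png

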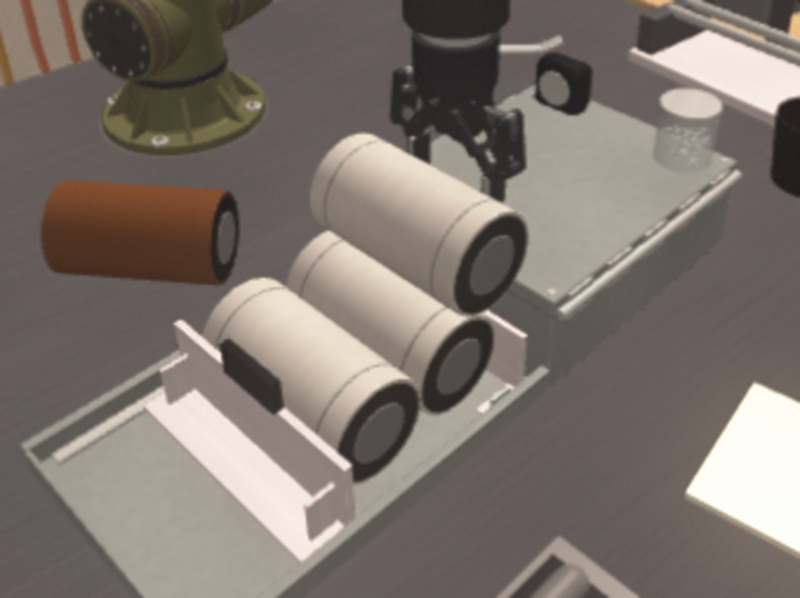

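The third pipe is in the false groove, cap at (490,265), and still parallel. I'll keep pushing gently with a slight rise.

```bash
python3 -m crank '[[[2,0,-0.5],[0,0,0]],[[2,0,-0.5],[0,0,0]],[[2,0,-0.5],[0,0,0]],[[2,0,-0.5],[0,0,0]],[[2,0,-0.5],[0,0,0]]]'|grep -E "tcp|ce: "
python3 -m crank '[[[2,0,-0.5],[0,0,0]],[[2,0,-0.5],[0,0,0]],[[2,0,-0.5],[0,0,0]],[[2,0,-0.5],[0,0,0]],[[2,0,-0.5],[0,0,0]]]'|grep -E "tcp|ce: "
python3 -c "
from h import *;rel(-12,11,140)"
```

```text
tcp_pos: [540.2, 20.4, 139.1]
force: [-2.0, 11.4, 7.2]
grip_force: 6.0
tcp_pos: [541.1, 9.6, 141.3]
force: [0.2, 6.3, 5.5]
grip_force: 3.9
t 16.95 tray [-11.1  26.6 141.3] shift [15.6  0.9  1.2] turn [-0.005  0.002 -0.001] F [0.2 6.3 5.5] world [542.  -6. 140.]
```

```bash
python3 -m crank '[[[2,0,0],[0,0,0]],[[2,0,0],[0,0,0]],[[2,0,0],[0,0,0]],[[2,0,0],[0,0,0]],[[2,0,0],[0,0,0]]]'|grep -E "tcp|ce: "
python3 -m crank '[[[1.5,0,0],[0,0,0]],[[1.5,0,0],[0,0,0]],[[1.5,0,0],[0,0,0]],[[1.5,0,0],[0,0,0]]]'|grep -E "tcp|ce: "
python3 -c "
from h import *;rel(-12,11,140)"
```

```text
tcp_pos: [540.6, -2.3, 139.0]
force: [-0.4, 1.0, 0.4]
grip_force: 0.5
tcp_pos: [541.4, -8.2, 139.1]
force: [0.1, -0.0, 0.2]
grip_force: 0.1
t 17.85 tray [-12.6   8.9 139.1] shift [-2.1 -0.6 -0.9] turn [ 0.    -0.    -0.003] F [ 0.1 -0.   0.2] world [542.  -6. 140.]
```

```bash
python3 - <<'E'
from h import *
from rig import read_camera
c=read_camera("scene");pickle.dump(c,open("pics/s5.pkl","wb"));cv2.imwrite("pics/s5.png",cv2.resize(c["image"][130:384,90:430],(800,598),interpolation=cv2.INTER_CUBIC))
E
```

```text
(no output)
```

View pics/s5.png

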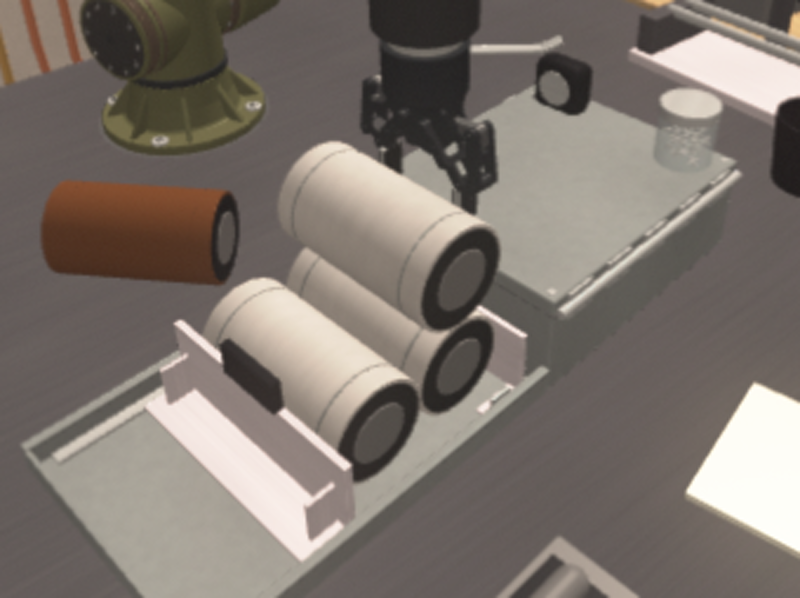

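The third pipe is about on top of the nearer pipe: its cap at (463,277) sits above that pipe's cap at (458,372). A little further.

```bash
python3 -m crank '[[[1.5,0,0],[0,0,0]],[[1.5,0,0],[0,0,0]],[[1.5,0,0],[0,0,0]],[[1.5,0,0],[0,0,0]],[[1.5,0,0],[0,0,0]],[[1.5,0,0],[0,0,0]],[[1.5,0,0],[0,0,0]],[[1.5,0,0],[0,0,0]],[[1.5,0,0],[0,0,0]],[[0,0,0],[0,0,0]]]'|grep -E "tcp|ce: "
python3 -m crank '[[[0,0,0],[0,0,0]],[[0,0,0],[0,0,0]],[[0,0,0],[0,0,0]],[[0,0,0],[0,0,0]],[[0,0,0],[0,0,0]]]' >/dev/null
python3 - <<'E'
from h import *;rel(-12,11,140)
from rig import read_camera
c=read_camera("scene");pickle.dump(c,open("pics/s6.pkl","wb"));cv2.imwrite("pics/s6.png",cv2.resize(c["image"][130:384,90:430],(800,598),interpolation=cv2.INTER_CUBIC))
E
```

```text
tcp_pos: [542.8, -21.5, 139.3]
force: [-0.3, 0.3, 0.0]
grip_force: 0.0
t 19.4 tray [-12.5  -4.2 139.3] shift [-15.2  -0.5  -0.7] turn [-0.    -0.    -0.002] F [ 0.5  1.  -0.1] world [542.  -6. 140.]
```

View pics/s6.png

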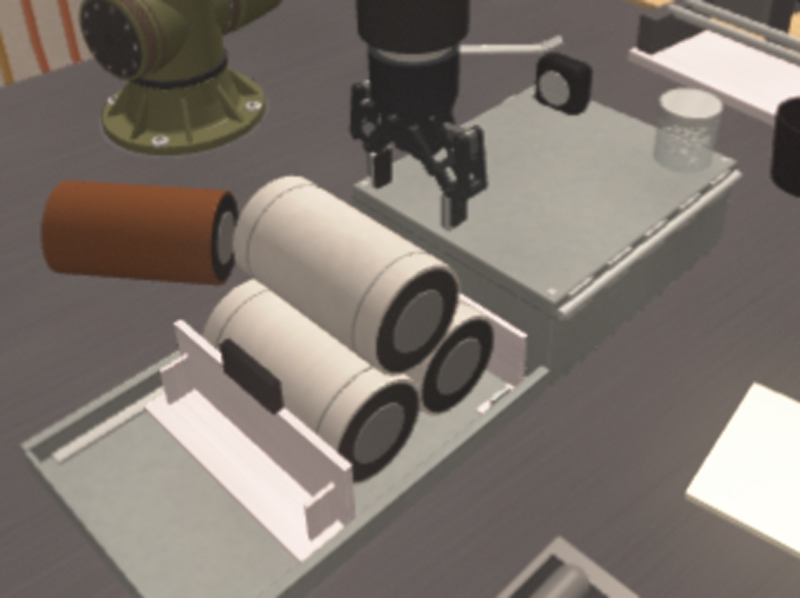

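The third pipe has settled in the groove, with its cap at (418,317) between (458,372) and (380,433). I'll check the axial offset, then retreat.

```bash
python3 - <<'E'
from h import *
c=pickle.load(open("pics/s6.pkl","rb"));q=np.load("q.npy");a=q[2]
for n,p,z in[("top",(417,319),139.6),("p1",(459,370),53),("p2",(380,433),53)]:
    P=back(c,(p[0]/2.353+90,p[1]/2.353+130),z,1);d=P[:2]-q[:2];print(n,np.round([d@[np.cos(a),np.sin(a)],d@[-np.sin(a),np.cos(a)]]))
E
python3 -m crank '[[[-10,0,0],[0,0,0]],[[-20,0,-5],[0,0,0]],[[0,0,-30],[0,0,0]],[[0,0,-40],[0,0,0]],[[0,0,-40],[0,0,0]],[[0,0,-10],[0,0,0]],[[0,0,0],[0,0,0]],[[0,0,0],[0,0,0]],[[0,0,0],[0,0,0]]]'
python3 - <<'E'
from h import *
from rig import read_camera
a,b=[cv2.cvtColor(x,cv2.COLOR_BGR2GRAY).astype(int)[200:384,90:300] for x in(pickle.load(open("pics/s6.pkl","rb"))["image"],read_camera("scene")["image"])]
print("bay change px",(abs(a-b)>40).sum())
E
```

```text
top [  88. -102.]
p1 [ 92. -57.]
p2 [  95. -153.]
t: 20.35
tcp_pos: [539.2, 8.8, 262.2]
eef_rot: [3.138, -0.0, -1.471]
force: [-0.1, 0.3, -0.1]
finger_gap: 85.6
grip_force: 0.0
bay change px 501
```

```bash
python3 - <<'E'
from h import *
from rig import read_camera
a,b=[cv2.cvtColor(x,cv2.COLOR_BGR2GRAY).astype(int) for x in(pickle.load(open("pics/s6.pkl","rb"))["image"],read_camera("scene")["image"])]
y,x=np.where(abs(a-b)[200:384,90:300]>40);print((x+90).min(),(x+90).max(),(y+200).min(),(y+200).max())
print(np.abs(a-b)[230:340,90:300].max())
E
```

```text
248 296 200 227
8
```

Only the gripper moved out of that view; the pyramid hasn't changed. Handing in.

```bash
python3 -c "
from rig import hand_in;print(hand_in())"
```

```text
the job is handed in; nothing more can be done
None
```

The job is handed in at about 20 s: the row was pressed solid (the push peaked at 28 N, above the 15–20 N asked but below ramming), and the third pipe sits straight in the groove with its ends within about 7 mm of the others, the jar and tape measure untouched.

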